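# Load the counting chamber and fit the stage lid

### The arm

A 6-joint arm with a two-finger parallel gripper is mounted at the origin on the work surface. World frame = base frame: x ahead of the robot, y to its left, z up, the work surface at z = 0. Lengths are in m, angles in rad, forces in N, time in s.
With the tool pointing down it reaches from about 0.3 to 0.875 m from the base axis. Payload 6.4 kg.
Tool frame: the origin (TCP) lies midway between the tips of the shut fingers; the grasp point (between the pads) lies 19 mm behind it (ctrl.grip_point_offset is the distance from the TCP to the grasp point, in m); z points along the fingers, y is the line along which they close (so a half turn about z gives the same grasp; the last joint's range is limited). The gripper opens to 88 mm and grips with 3 to 60 N. Pads are 18 mm wide; open, the fingers measure 123 mm over their backs; the gripper's body (75 mm by 187 mm) begins 45 mm behind the grasp point.
Start: joints at [-1.538, 0.181, 1.607, -0, 1.354, -0.206], TCP at [0.136, -0.559, 0.206] pointing down, gripper open.
Joint ranges: [-2.99, 2.99], [-0.89, 2.07], [0.3, 2.58], [-1.14, 4.28], [0, 2.63], [-3.12, 3.12]. Speed limits (rad/s): [2.57, 2.57, 3.01, 3.14, 3.14, 3.14].

### API

Orientations are given as [roll, pitch, yaw] about the fixed x, y, z axes, in that order (R = Rz(yaw) Ry(pitch) Rx(roll)).
In Python, from bench import ctrl, optics gives the robot as it stands. The module is installed in compiled form; this text tells all that it offers. Calls block until the motion is done:
- ctrl.move_pose(position, orientation): joint-space move of the TCP to a pose.
- ctrl.move_l(position, rot=None, feed=0.15): straight line of the TCP; rot=None keeps the orientation; feed is the mean speed in m/s.
- ctrl.movej(angles): joint-space move.
- ctrl.command_gripper(opening, squeeze=None): opening from 0.0 (shut) to 1.0 (fully open); squeeze is the grip in N (None keeps the last); returns when the fingers have stopped.
- ctrl.wait(seconds).
- ctrl.solve_ik(position, orientation): joint angles nearest the present ones, or None.
- optics.get_image(name): name is "side" or "top" or "wrist"; returns a dict with "pixels" (400x640x3 uint8, blue, green, red), "K" (3x3 intrinsics, pixels), "xyz" and "rotation" of the camera in the world. Camera axes: x right, y up, looking along -z (the intrinsics and any distortion apply to the point x, -y, -z); pixel columns grow to the right and rows downward; lengths in m; the calibration is good to about 2 mm. A picture is of the moment at which its call begins. There is no depth.
A pose or a line that the arm cannot do raises ctrl.Unreachable and nothing moves.
- ctrl.close_job(): hands the job in; it is judged then, once.
Trained networks look in a picture, given as the dict that the camera call returned (one of the last four; its "shot" number tells which), for a name from the list of things; names that differ only in an ending like _2 or _b are one class to them, and where a whole thing is asked for, a point or a joint stands for the part that bears it (a point fixed in the world has none). Each returns a list of dicts, best first, with "p" (0 to 1); they miss things now and then, are a little off and sometimes report something else, mostly with a low value. They report only what shows in the picture. A call takes as long as a camera call. They do not tell look-alikes from the thing itself.
- optics.outline_of(picture, target): "mask" (400x640 bool, what is visible of it) and "extent" ([left, top, width, height] in pixels, round what is visible of it).
Readings, each from a call of its own:
- ctrl.current_clock(): time.
- ctrl.current_joint_pos(): joint angles.
- ctrl.current_qvel(): joint speeds.
- ctrl.current_joint_torque(): joint torques, N m.
- ctrl.current_tool_pos(): TCP position.
- ctrl.current_orientation(): TCP orientation.
- ctrl.current_ft_force(): force on the tool from outside, world axes, zero at the start.
- ctrl.current_wrist_torque(): the same for the moment, N m.
- ctrl.current_finger_gap(): opening from 0.0 (shut) to 1.0 (fully open).
- ctrl.current_grip_force(): force on a finger pad.
Only numpy, scipy, OpenCV 4.12 (cv2) and the standard library are available. Lean on these libraries where they do the work, as an engineer would, in place of code of your own. Each camera call takes 0.05 s, during which the arm holds its last target. There are 200 camera calls.

### The job

Push the glass counting chamber all the way into the black-and-grey counting stage, under the two spring clips, until it meets the end stop and the clips snap down into its groove. Then take the aluminium lid by its handle, lower it level over the stage's two upright pins and keep hold of it until it lies flat on the stage, then let go. Do not shift the tube rack or the dropper bottle, and leave the chamber home.

Things in the scene. Friction and masses are not known exactly. Their poses are not given: they have to be found in the camera images.
- stage: Counting stage, fixed. Black base 120 (x) x 130 (y) x 20 mm; origin at the centre of its underside, on the bench. +x is the way the chamber is pushed in. Along y = 0 runs a channel 37 mm wide, floor 20 mm above the bench, open at the base's front face (x = -60 mm), between grey shoulders (|y| 18.5 to 65 mm) with flat tops 40 mm above the bench, on which the lid sits.
- home (a point): Where the chamber's centre lies when home: stage x = -32, y = 0, z = 22.5 mm; stage axes. Its front edge then meets the end stop (4 mm high, across the channel at stage x = +6 mm) and its rear edge is at stage x = -70 mm, 10 mm in front of the base.
- pin_left (a point): Tip of the steel pin on the stage's +y shoulder (stage x = -5, y = +48 mm), 62 mm above the bench, on its axis. The pin is 8 mm in diameter and stands 22 mm above the shoulder, its last 6 mm tapering to 3 mm in diameter.
- pin_right (a point): The same for the pin on the -y shoulder (stage x = -5, y = -48 mm).
- chamber_centre (a point): Centre of the loose glass chamber, a clear slab 76 (x) x 35 (y) x 5 mm, 33 g, white ends, a cross groove 11 mm wide, 1.5 mm deep, 11 mm from each end; axes nearly the stage's. Starts in the channel mouth 17 to 23 mm short of home, not yet touching the clips, its rear (-x) end sticking out 27 to 33 mm in front of the base, underside 20 mm above the bench: shut fingertips can push it. 10 N moves it.
- clip_left (a joint): Angle (rad) of the sprung steel clip over the channel at stage y = +11 mm: hinge at stage x = +26, z = 24.5 mm, round tip (radius 4 mm) at x = -5 mm with a sloping lip before it. 0 is down, as at the start and when snapped into the chamber's groove; about 0.05 while riding on the glass.
- clip_right (a joint): The same for the clip at stage y = -11 mm.
- lid_handle (a point): Centre of the lid's handle bar, 14 (x) x 76 (y) x 12 mm, on posts at y = +30 and -30 mm. The lid is an aluminium plate 90 (x) x 120 (y) x 8 mm, about 0.3 kg, lying flat on the bench at first; lid axes. This point is over the plate's centre and balance point, 24 mm above its top, 32 mm above its underside. Through holes 10 mm in diameter at x = 0, y = +48 and -48 mm.
- seat (a point): Where the handle's centre lies when the lid is seated: midway between the pins, stage x = -5, y = 0, 72 mm above the bench; stage axes. The lid's y axis then lies along the line of the pins; either way round fits.
- rack_centre (a point): Bystander: centre, 40 mm up, of the loose white tube rack 60 x 160 mm with capped tubes, 90 mm high.
- dropper_centre (a point): Bystander: centre, 43 mm up, of the loose amber dropper bottle, 32 mm in diameter and 86 mm high.
Mind the look-alikes: they are no part of the job. What is shaped like the part that bears lid_handle but yellow is not meant.

How it is judged:
By the outcome, as a careful person would: the job done as asked, in the order asked, and still so for the second after the job is handed in, with the robot touching nothing.
It also fails if it takes over 64 s, if anything falls off the work surface, if the arm or the gripper's body presses on something with over 40 N, if the wrist force passes 120 N, or if a joint passes its speed limit or range.

## Working session

There is one attempt and no reset: what is moved stays moved. The work goes in short steps, each a Python script; the robot and the scene stay as the last script left them, time stands still between calls to the robot, and variables do not carry over. Pictures are saved under pics/ and viewed, at most 10 in all, crops included, and the job is handed in when it is done.

```bash
mkdir -p pics; cat > h.py <<'E'
import numpy as np, cv2
from bench import ctrl, optics
def proj(im,P):
    p=(np.atleast_2d(P)-im["xyz"])@np.array(im["rotation"]); p=p*[1,-1,-1]
    q=p@np.array(im["K"]).T; return q[:,:2]/q[:,2:]
def ray(im,uv,z):
    d=np.linalg.inv(im["K"])@np.array([uv[0],uv[1],1.0]); d=np.array(im["rotation"])@(d*[1,-1,-1])
    o=np.array(im["xyz"]); return o+d*(z-o[2])/d[2]
E
python3 - <<'E'
from h import *
ims={}
for n in("top","side"):
    im=optics.get_image(n); cv2.imwrite(f"pics/{n}0.png",im["pixels"]); print(n,im.keys(),im["xyz"],np.round(im["rotation"],3).tolist(),np.array(im["K"]).tolist())
    for t in("stage","lid_handle","chamber_centre","rack_centre","dropper_centre"):
        for r in optics.outline_of(im,t)[:3]: 
            m=r["mask"].astype(np.uint8); c=cv2.minAreaRect(cv2.findNonZero(m)); print(t,round(r["p"],2),r["extent"],m.sum(),np.round(cv2.boxPoints(c)).tolist())
print(ctrl.current_clock())
E
```

```text
top dict_keys(['pixels', 'K', 'xyz', 'rotation', 'shot']) [ 0.52904103 -0.15814456  1.12814328] [0.087, -0.011, -1.562] [[433.3318208849393, 0.0, 320.5500967962482], [0.0, 433.3318208849393, 201.5181768806546], [0.0, 0.0, 1.0]]
stage 0.35 [249.2, 208.3, 17.3, 15.8] 155 [[249.0, 214.0], [258.0, 205.0], [267.0, 214.0], [258.0, 223.0]]
lid_handle 0.84 [284.2, 258.0, 56.3, 48.4] 1665 [[283.0, 289.0], [297.0, 256.0], [341.0, 274.0], [326.0, 308.0]]
lid_handle 0.78 [450.3, 251.5, 48.8, 53.9] 1603 [[449.0, 264.0], [481.0, 250.0], [500.0, 293.0], [469.0, 308.0]]
lid_handle 0.65 [304.2, 124.1, 59.3, 49.6] 1504 [[304.0, 145.0], [344.0, 122.0], [361.0, 152.0], [321.0, 174.0]]
chamber_centre 0.67 [148.7, 220.6, 17.7, 31.3] 382 [[146.0, 248.0], [157.0, 219.0], [170.0, 224.0], [159.0, 253.0]]
rack_centre 0.6 [212.5, 127.8, 66.8, 28.9] 1793 [[213.0, 127.0], [278.0, 127.0], [278.0, 156.0], [213.0, 156.0]]
dropper_centre 0.62 [252.5, 208.3, 13.4, 15.5] 154 [[251.0, 207.0], [265.0, 207.0], [265.0, 219.0], [251.0, 219.0]]
side dict_keys(['pixels', 'K', 'xyz', 'rotation', 'shot']) [0.49427797 0.63146945
[... 356 characters left out ...]
 215.0]]
lid_handle 0.69 [245.9, 172.5, 41.8, 40.4] 1159 [[246.0, 181.0], [278.0, 169.0], [291.0, 203.0], [258.0, 215.0]]
lid_handle 0.66 [372.5, 102.5, 49.2, 24.9] 797 [[373.0, 110.0], [415.0, 102.0], [419.0, 124.0], [377.0, 131.0]]
chamber_centre 0.68 [311.8, 338.2, 38.3, 32.0] 543 [[311.0, 354.0], [318.0, 340.0], [350.0, 356.0], [343.0, 370.0]]
chamber_centre 0.18 [271.2, 308.7, 76.5, 79.2] 3422 [[266.0, 361.0], [295.0, 302.0], [349.0, 329.0], [319.0, 388.0]]
rack_centre 0.95 [224.3, 218.4, 37.3, 74.2] 2033 [[220.0, 286.0], [236.0, 214.0], [266.0, 221.0], [250.0, 293.0]]
dropper_centre 0.47 [314.8, 240.7, 13.5, 20.2] 243 [[314.0, 239.0], [326.0, 239.0], [326.0, 263.0], [314.0, 263.0]]
0.6
```

View pics/top0.png

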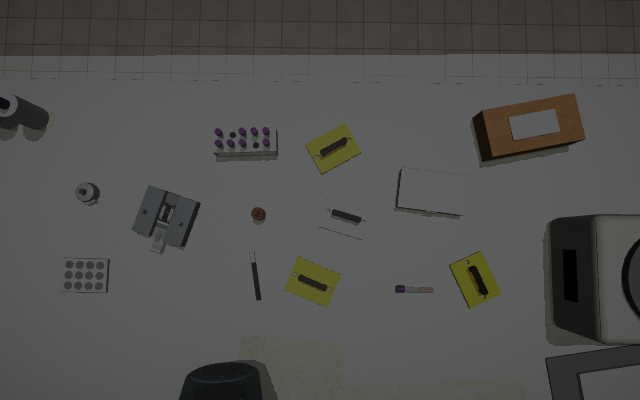

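View pics/side0.png

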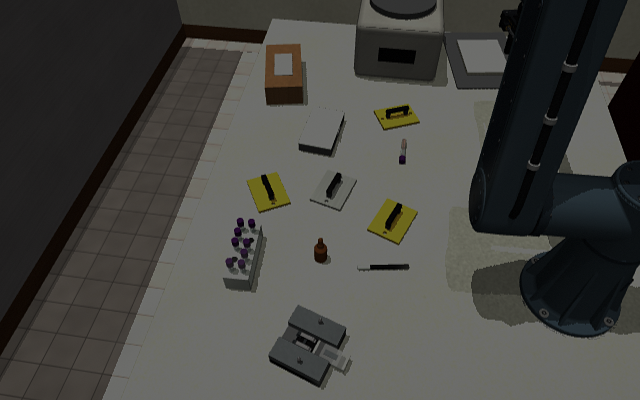

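The top view shows the stage at about (167,215) with its chamber sticking out at (158,240). The aluminium lid is at about (346,216), the dropper at (258,213) and the rack at (245,142). The side view agrees, with the stage at (308,343) and the lid at (333,188). The three yellow plates are decoys. The "rotation" value is roll, pitch, yaw.

```bash
cat > h.py <<'E'
import numpy as np, cv2
from scipy.spatial.transform import Rotation as Ro
from bench import ctrl, optics
def Rm(im): return Ro.from_euler("xyz",im["rotation"]).as_matrix()
def proj(im,P):
    p=(np.atleast_2d(P)-im["xyz"])@Rm(im); p=p*[1,-1,-1]
    q=p@np.array(im["K"]).T; return q[:,:2]/q[:,2:]
def ray(im,uv,z):
    d=np.linalg.inv(im["K"])@np.array([uv[0],uv[1],1.0]); d=Rm(im)@(d*[1,-1,-1])
    o=np.array(im["xyz"]); return o+d*(z-o[2])/d[2]
E
python3 - <<'E'
from h import *
t=optics.get_image("top"); s=optics.get_image("side")
for n,a,b,z in(("stage",(167,215),(308,343),.04),("chamb end",(157,248),(345,363),.025),("lid handle",(346,216),(334,185),.032),("dropper",(258,213),(320,250),.07),("rack",(245,135),(243,250),.08)):
    print(n,ray(t,a,z),ray(s,b,z))
P=np.array(t["pixels"])
a=cv2.resize(P[170:270,110:220],None,fx=5,fy=5,interpolation=2); b=cv2.resize(P[190:250,300:395],None,fx=5,fy=5,interpolation=2)
cv2.imwrite("pics/t_st.png",cv2.convertScaleAbs(a,alpha=1.3))
R=Ro.from_euler("xyz",ctrl.current_orientation()).as_matrix(); print(R.round(2).tolist())
w=optics.get_image("wrist"); print("wrist", R.T@(w["xyz"]-np.array(ctrl.current_tool_pos())), (R.T@Rm(w)).round(3).tolist(),w["K"])
E
```

```text
stage [0.5857739  0.21452069 0.04      ] [0.58316198 0.22867916 0.04      ]
chamb end [0.50305201 0.24146033 0.025     ] [0.50089969 0.2538581  0.025     ]
lid handle [ 0.58810127 -0.2345398   0.032     ] [ 0.58701454 -0.22609069  0.032     ]
dropper [ 0.59127443 -0.01685505  0.07      ] [0.58972422 0.0128416  0.07      ]
rack [0.7821761  0.01784115 0.08      ] [0.76628938 0.04567963 0.08      ]
[[0.97, 0.24, -0.0], [0.24, -0.97, -0.0], [-0.0, 0.0, -1.0]]
wrist [ 8.29955562e-02  1.10242695e-04 -1.80200914e-01] [[0.001, 0.949, 0.316], [1.0, -0.0, -0.001], [-0.001, 0.316, -0.949]] [[349.36874151   0.         322.65178414]
 [  0.         349.36874151 202.6033927 ]
 [  0.           0.           1.        ]]
```

```bash
python3 - <<'E'
from h import *
import pickle
ctrl.command_gripper(0.6)
out={}
for n,p,y in(("lid",(.588,-.23,.17),1.26),("stage",(.545,.235,.17),-.31)):
    for yy in ([1.26,-1.88] if n=="lid" else [y]): print(n,yy,ctrl.solve_ik(p,[np.pi,0,yy]))
    ctrl.move_pose(p,[np.pi,0,y]); im=optics.get_image("wrist"); out[n]=im
    cv2.imwrite(f"pics/w_{n}.png",im["pixels"]); print(ctrl.current_clock())
    for t in("stage","lid_handle","chamber_centre"):
        for r in optics.outline_of(im,t)[:2]: print(t,round(r["p"],2),r["extent"],np.round(cv2.boxPoints(cv2.minAreaRect(cv2.findNonZero(r["mask"].astype(np.uint8))))).tolist())
pickle.dump(out,open("o.pkl","wb"))
E
```

```text
lid 1.26 [-0.5605339   0.3350022   1.49111078  0.          1.31547968 -0.24973757]
lid -1.88 [-5.60533897e-01  3.35002196e-01  1.49111078e+00 -4.44089210e-16
  1.31547968e+00  2.89026243e+00]
3.4917
lid_handle 0.92 [278.7, 110.9, 89.4, 122.3] [[277.0, 114.0], [370.0, 112.0], [373.0, 229.0], [279.0, 232.0]]
lid_handle 0.81 [416.4, 0.0, 158.3, 159.4] [[411.0, 70.0], [495.0, -7.0], [581.0, 88.0], [497.0, 164.0]]
stage -0.31 [ 2.07295933e-01  2.54198993e-01  1.59360316e+00 -4.44089210e-16
  1.29379050e+00  2.08809226e+00]
5.7
stage 0.75 [241.8, 61.0, 158.7, 140.8] [[242.0, 199.0], [244.0, 62.0], [400.0, 63.0], [398.0, 201.0]]
chamber_centre 0.65 [304.0, 147.3, 40.4, 78.4] [[302.0, 227.0], [303.0, 150.0], [340.0, 151.0], [339.0, 228.0]]
```

View pics/w_lid.png

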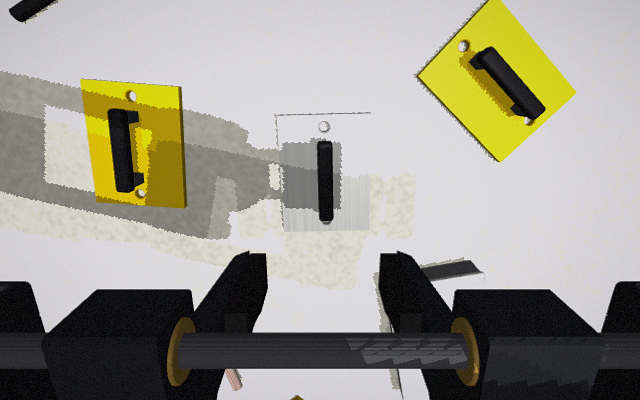

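View pics/w_stage.png

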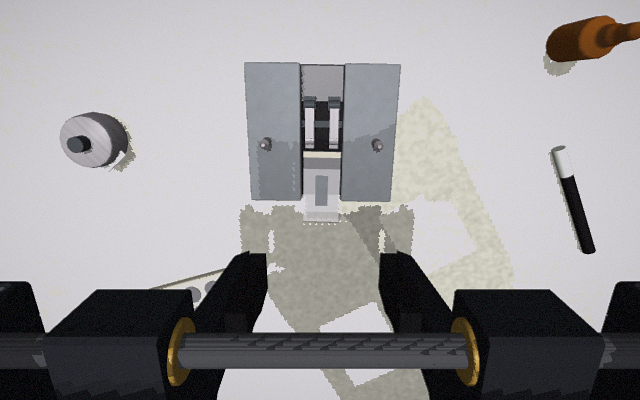

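The wrist views are clear. Lid: handle at (325,182), hole at (323,127), plate left edge at about 278 and right edge at about 370. Stage: top corners (245,63), (400,65), (250,199) and (391,201), pins at about (264,143) and (377,145), chamber rear edge at row ~222. I'll fit the model poses and overlay them.

```bash
cat >> h.py <<'E'
from scipy.optimize import least_squares
def world(p,L):
    c,s=np.cos(p[2]),np.sin(p[2]); L=np.atleast_2d(L).astype(float)
    return np.c_[p[0]+c*L[:,0]-s*L[:,1],p[1]+s*L[:,0]+c*L[:,1],L[:,2]]
def fit(im,L,uv,p0):
    r=least_squares(lambda p:(proj(im,world(p,L))-uv).ravel(),p0); return r.x,r.fun.reshape(-1,2)
SC=np.array([[60,65,40],[60,-65,40],[-60,65,40],[-60,-65,40]])/1e3
PINS=np.array([[-5,48,62],[-5,-48,62]])/1e3
HOLES=np.array([[0,48,8],[0,-48,8]])/1e3
LC=np.array([[45,60,8],[-45,60,8],[-45,-60,8],[45,-60,8]])/1e3
HT=np.array([[7,38,38],[-7,38,38],[-7,-38,38],[7,-38,38]])/1e3
E
python3 - <<'E'
from h import *
import pickle
o=pickle.load(open("o.pkl","rb"))
im=o["stage"]; ps,r=fit(im,SC,np.array([[245,63],[400,65],[250,199.5],[391,201]]),[.58,.22,-.31]); print(ps,r.round(1).tolist())
k=4; x0,y0=235,50; A=cv2.resize(np.array(im["pixels"])[y0:y0+185,x0:x0+175],None,fx=k,fy=k,interpolation=1)[:, :]
A=cv2.resize(np.array(im["pixels"])[50:195+40,235:410],None,fx=3.2,fy=3.2,interpolation=1)
for q in proj(im,world(ps,np.r_[SC,PINS,PINS*[1,1,40/62]])): cv2.drawMarker(A,tuple(int(v) for v in ((q-[235,50]+.5)*3.2)),(0,0,255),1,9)
cv2.imwrite("pics/zs.png",A)
il=o["lid"]; pl,r=fit(il,np.r_[HOLES[:1],LC],np.array([[323,127],[371,112],[276,114],[282,231],[370,230]]) ,[.588,-.23,-.31]); print(pl,r.round(1).tolist(),)
B=cv2.resize(np.array(il["pixels"])[95:245,260:390],None,fx=4,fy=4,interpolation=1)
for q in proj(il,world(pl,np.r_[HOLES,LC,HT])): cv2.drawMarker(B,tuple(int(v) for v in ((q-[260,95]+.5)*4)),(0,0,255),1,9)
cv2.imwrite("pics/zl.png",B)
t=optics.get_image("top"); print(proj(t,world(ps,PINS)),proj(t,world(pl,[[0,0,.032]])))
E
```

```text
[ 0.58462271  0.22295184 -0.32317103] [[-1.3, -0.9], [1.0, -0.6], [1.1, 0.8], [-0.8, 1.1]]
[ 0.58942229 -0.2342395  -0.28981222] [[0.6, -0.6], [-0.4, 0.5], [0.1, 0.7], [1.4, -0.1], [-1.8, -0.9]]
[[141.37479987 210.47360909]
 [178.12936166 223.26231427]] [[345.88372483 215.47795835]]
```

View pics/zs.png

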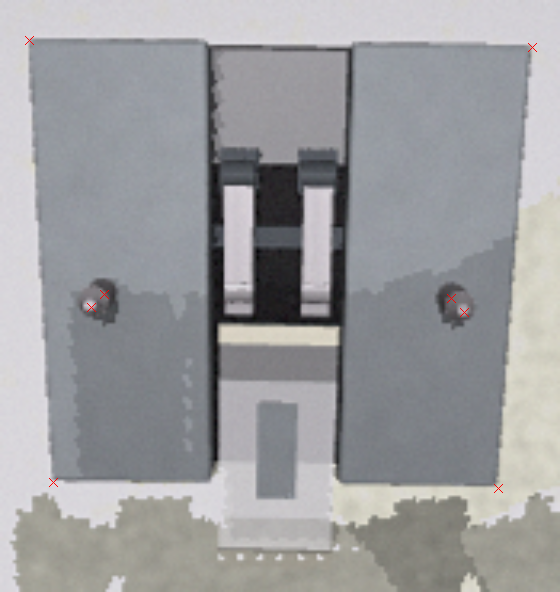

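View pics/zl.png

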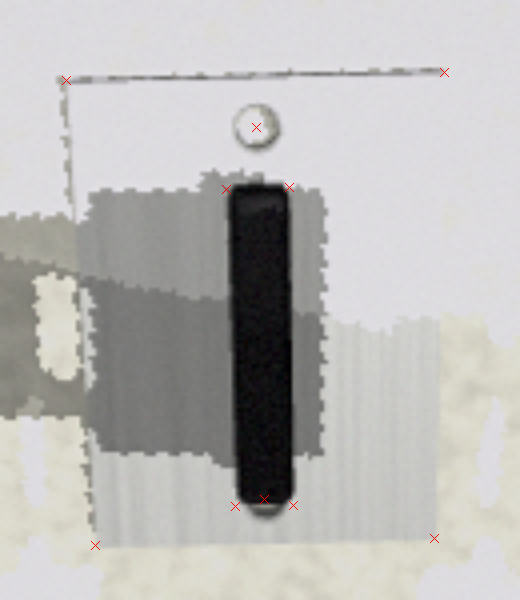

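Both models overlay within about 1 px, including the pin tips, the hole and the handle. Next is pushing the chamber.

```bash
cat >> h.py <<'E'
PS=np.array([.58462,.22295,-.32317]); PL=np.array([.58942,-.23424,-.28981])
def S(x,y,z): return world(PS,[[x,y,z]])[0]
E
python3 - <<'E'
from h import *
rot=[np.pi,0,PS[2]]
ctrl.command_gripper(0.0,30)
ctrl.move_pose(S(-.120,0,.08),rot); ctrl.move_l(S(-.120,0,.014))
ax=np.array([np.cos(PS[2]),np.sin(PS[2])]); f0=np.array(ctrl.current_ft_force())
x=-.120
log=[]
while x<-.072:
    x+=.002 if x<-.084 else .001
    ctrl.move_l(S(x,0,.014),feed=.04)
    f=np.array(ctrl.current_ft_force())-f0; p=np.array(ctrl.current_tool_pos()); xx=(p[:2]-PS[:2])@ax
    log.append((round(x*1e3),round(xx*1e3,1),round(f[:2]@ax,1)))
    if f[:2]@ax<-45: break
print(log,ctrl.current_clock())
im=optics.get_image("wrist"); cv2.imwrite("pics/w2.png",im["pixels"])
E
```

```text
[(-118, np.float64(-116.9), np.float64(-0.3)), (-116, np.float64(-115.8), np.float64(0.7)), (-114, np.float64(-113.9), np.float64(0.2)), (-112, np.float64(-111.9), np.float64(0.4)), (-110, np.float64(-109.8), np.float64(-0.8)), (-108, np.float64(-107.9), np.float64(0.7)), (-106, np.float64(-105.9), np.float64(0.1)), (-104, np.float64(-103.9), np.float64(-0.5)), (-102, np.float64(-101.9), np.float64(-0.1)), (-100, np.float64(-99.8), np.float64(0.5)), (-98, np.float64(-97.9), np.float64(0.2)), (-96, np.float64(-95.9), np.float64(0.0)), (-94, np.float64(-93.9), np.float64(0.1)), (-92, np.float64(-91.9), np.float64(0.2)), (-90, np.float64(-89.9), np.float64(-0.5)), (-88, np.float64(-87.8), np.float64(-0.7)), (-86, np.float64(-85.8), np.float64(0.2)), (-84, np.float64(-83.8), np.float64(-1.2)), (-83, np.float64(-83.0), np.float64(-0.3)), (-82, np.float64(-81.9), np.float64(0.1)), (-81, np.float64(-80.9), np.float64(0.4)), (-80, np.float64(-79.9), np.float64(0.1)), (-79, np.float64(-78.9), np.float64(-0.2)), (-78, np.float64(-77.9), np.float64(-0.2)), (-77, np.float64(-76.9), np.float64(0.2)), (-76, np.float64(-75.9), np.float64(-0.6)), (-75, np.float64(-74.9), np.float64(-0.9)), (-74, np.float64(-73.9), np.float64(0.6)), (-73, np.float64(-72.9), np.float64(-0.8)), (-72, np.float64(-71.9), np.float64(-0.4))] 15.4
```

```bash
python3 - <<'E'
from h import *
print(ctrl.current_tool_pos(),ctrl.current_orientation(),ctrl.current_finger_gap(),ctrl.current_ft_force())
im=optics.get_image("wrist"); cv2.imwrite("pics/w3.png",im["pixels"][:,140:500].repeat(2,0).repeat(2,1)[:600])
E
```

```text
[0.51636252 0.24580459 0.01398825] [ 3.14158520e+00  2.16862074e-05 -3.23213997e-01] 0.006110836136325949 [-0.37272082 -0.09155353 -0.59672041]
```

View pics/w3.png

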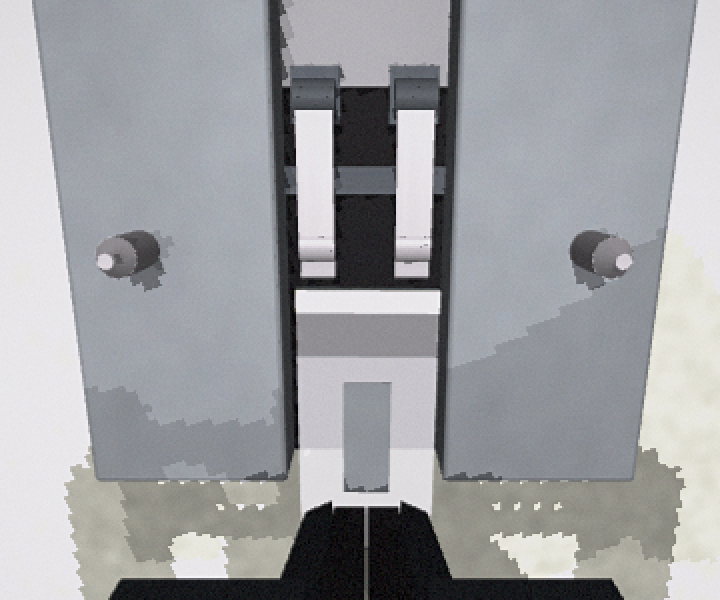

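The chamber has not moved. Its near end reaches about row 505 of the crop, where the fingertips hide it. I'll compare the stage fit from this closer view and the projected fingertip.

```bash
python3 - <<'E'
from h import *
im=optics.get_image("wrist"); tcp=np.array(ctrl.current_tool_pos())
print("tcp px",proj(im,tcp),"grey body? K",np.array(im["K"]).round(1).tolist(), im["xyz"],im["rotation"])
obs=np.array([[188.5,240],[457,240],[192.5,130.7],[451.5,131]])
print("pred",proj(im,world(PS,np.r_[SC[2:],PINS])).round(1).tolist())
print(fit(im,np.r_[SC[2:],PINS],obs,PS))
for n,uv,z in(("front L .04",obs[0],.04),("front R",obs[1],.04),("pinL",obs[2],.062),("pinR",obs[3],.062),("chamber far end",[324,145],.025),("chamb grey rect near",[324,245.5],.025),("vis near",[323,253],.025)):
    w=ray(im,uv,z)-np.r_[PS[:2],0]; c,s=np.cos(PS[2]),np.sin(PS[2]); print(n,(w[:2]@np.array([[c,-s],[s,c]])*1e3).round(1))
E
```

```text
tcp px [[322.72921265 241.21457584]] grey body? K [[349.4, 0.0, 322.7], [0.0, 349.4, 202.6], [0.0, 0.0, 1.0]] [0.5951095  0.2196167  0.19418285] [-3.21677983e-01 -4.53914244e-04 -1.89334959e+00]
pred [[188.1, 241.1], [457.3, 241.2], [194.4, 131.3], [451.4, 131.4]]
(array([ 0.58501805,  0.22307393, -0.32198855]), array([[-0.78044336,  0.60719148],
       [ 0.07647448,  0.41686022],
       [ 1.12652998, -0.18459735],
       [-0.58244696, -0.6459667 ]]))
front L .04 [-59.4  64.8]
front R [-59.4 -64.8]
pinL [-4.8 48.7]
pinR [ -4.8 -48. ]
chamber far end [-16.   -0.6]
chamb grey rect near [-69.4  -0.7]
vis near [-73.9  -0.1]
```

```bash
python3 - <<'E'
from h import *
print(ctrl.grip_point_offset)
im=optics.get_image("side"); tcp=np.array(ctrl.current_tool_pos()); u=proj(im,[tcp,S(-.092,0,.025),S(-.06,0,.04)]); print(u,proj(im,world(PS,PINS)))
A=np.array(im["pixels"])[280:400,250:400]; A=cv2.resize(A,None,fx=5,fy=5,interpolation=2); A=cv2.convertScaleAbs(A,alpha=1.8)
for q in np.r_[u,proj(im,world(PS,PINS))]: cv2.drawMarker(A,tuple(int(v) for v in (q-[250,280]+.5)*5),(0,0,255),1,10)
cv2.imwrite("pics/s3.png",A)
E
```

```text
0.0187
[[338.0198224  360.15952042]
 [346.76457513 362.45466477]
 [333.14710625 352.87421948]] [[298.60670092 357.21386302]
 [320.09992267 317.98461331]]
```

View pics/s3.png

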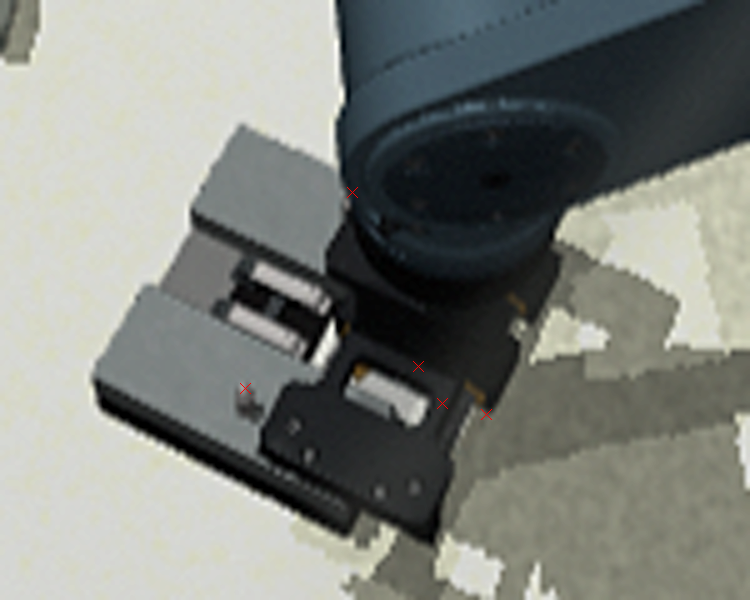

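```bash
python3 - <<'E'
from h import *
ctrl.move_l(S(-.072,0,.05)); ctrl.move_l(S(-.120,0,.03)); 
f0=np.array(ctrl.current_ft_force()); z=.012;ctrl.move_l(S(-.120,0,z)); log=[]
try:
  while z>-.03:
    z-=.002; ctrl.move_l(S(-.120,0,z),feed=.04); f=np.array(ctrl.current_ft_force())-f0
    log.append((round(z*1e3),round(ctrl.current_tool_pos()[2]*1e3,1),f.round(1).tolist()))
    if f[2]>8: break
except Exception as e: print(repr(e))
print(log,ctrl.current_clock())
im=optics.get_image("wrist"); cv2.imwrite("pics/w4.png",im["pixels"]);
E
```

```text
[(10, np.float64(10.5), [0.3, -0.5, -0.8]), (8, np.float64(8.0), [-0.4, -0.3, -0.8]), (6, np.float64(5.8), [-0.0, -0.7, -0.1]), (4, np.float64(3.8), [0.6, 0.1, -0.1]), (2, np.float64(1.8), [-0.1, 0.6, 0.6]), (0, np.float64(-0.2), [-0.5, 0.0, -0.1]), (-2, np.float64(-2.1), [0.1, 0.1, -0.7]), (-4, np.float64(-4.2), [-0.4, -0.8, -0.4]), (-6, np.float64(-6.2), [-0.4, -0.7, -0.4]), (-8, np.float64(-8.2), [-0.1, -0.4, 0.2]), (-10, np.float64(-10.1), [0.6, -0.7, -0.6]), (-12, np.float64(-12.2), [0.1, 0.0, -0.5]), (-14, np.float64(-14.2), [-0.4, 0.6, -0.0]), (-16, np.float64(-16.2), [0.2, -0.4, -0.9]), (-18, np.float64(-18.2), [-0.2, -0.6, 0.1]), (-20, np.float64(-20.1), [-0.1, -0.2, -0.4]), (-22, np.float64(-22.2), [-0.1, -0.5, -1.3]), (-24, np.float64(-24.2), [0.2, -0.1, -0.4]), (-26, np.float64(-26.1), [0.1, -0.5, -0.7]), (-28, np.float64(-28.2), [-0.1, 0.4, -1.1]), (-30, np.float64(-30.2), [0.7, 0.4, -0.6])] 22.0083
```

View pics/w4.png

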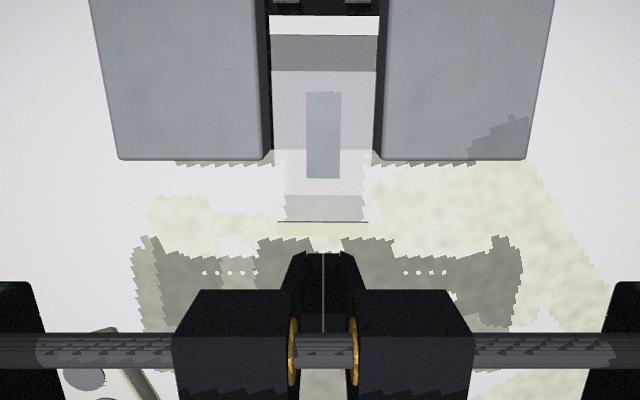

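The reported TCP lies about 32 mm beyond the real fingertips: at TCP z = -30 mm the shut tips at (323,252) still touch nothing, and the chamber's rear edge at row 222 is untouched. I'll touch the bench to measure the offset, then push at the corrected height.

```bash
python3 - <<'E'
from h import *
ax=np.array([np.cos(PS[2]),np.sin(PS[2])]); f0=np.array(ctrl.current_ft_force()); z=-.030
while z>-.05:
    z-=.0015; ctrl.move_l(S(-.120,0,z),feed=.05); f=np.array(ctrl.current_ft_force())-f0
    if f[2]>4: break
zt=ctrl.current_tool_pos()[2]; print("touch",z,zt,f,ctrl.current_clock())
if f[2]<=4: raise SystemExit
zp=zt+.013
ctrl.move_l(S(-.120,0,zp)); ctrl.move_l(S(-.104,0,zp)); f0=np.array(ctrl.current_ft_force())
x=-.104; log=[]
while x<-.070:
    x+=.004 if x<-.086 else .001
    ctrl.move_l(S(x,0,zp),feed=.06); f=np.array(ctrl.current_ft_force())-f0
    xx=(np.array(ctrl.current_tool_pos())[:2]-PS[:2])@ax; log.append((round(x*1e3),float(round(xx*1e3,1)),float(round(f[:2]@ax,1)),float(round(f[2],1))))
    if f[:2]@ax<-38 and x>-.0825: break
    if f[:2]@ax<-80: break
print(log,ctrl.current_clock())
E
```

```text
touch -0.033 -0.03265840137160224 [-0.38971145 -1.4291918   5.74779668] 22.5583
[(-100, -100.2, -1.5, -0.3), (-96, -95.8, 0.4, -0.9), (-92, -92.6, -4.0, 1.1), (-88, -88.0, -2.5, 0.1), (-84, -83.2, 0.3, -1.1), (-83, -82.6, 0.2, -1.3), (-82, -81.8, -0.7, -1.6), (-81, -80.9, 0.4, -1.8), (-80, -80.6, -2.8, 1.5), (-79, -80.5, -7.0, 3.4), (-78, -80.5, -11.0, 6.8), (-77, -80.5, -14.1, 8.9), (-76, -80.6, -17.6, 12.1), (-75, -80.6, -20.2, 14.2), (-74, -80.6, -23.7, 18.0), (-73, -80.6, -27.4, 20.9), (-72, -80.6, -30.9, 22.5), (-71, -80.6, -34.8, 26.7), (-70, -80.6, -36.3, 27.6)] 27.8167
```

The push met a hard stop at about the home position. I'll back off and check the chamber and clips in one picture.

```bash
python3 - <<'E'
from h import *
zp=-.0197
ctrl.move_l(S(-.095,0,zp),feed=.2); ctrl.move_l(S(-.095,0,.05),feed=.25)
im=optics.get_image("wrist"); print(ctrl.current_clock(),ctrl.current_ft_force())
P=[S(-.07,0,.025),S(.006,0,.025),S(-.005,.011,.025),S(-.005,-.011,.025)]
u=proj(im,P); print(u)
A=np.array(im["pixels"])
for r in optics.outline_of(im,"chamber_centre")[:2]: print(r["p"],r["extent"],ray(im,[r["extent"][0]+r["extent"][2]/2,r["extent"][1]+r["extent"][3]],.0225),P[0])
A=A[max(0,int(u[1,1])-45):int(u[0,1])+25,240:405]; print(A.shape); cv2.imwrite("pics/c5.png",cv2.resize(A,None,fx=3.6,fy=3.6,interpolation=1)[:600])
E
```

```text
28.5667 [-0.57196636 -0.37529419  0.27581344]
[[323.68407469 189.38934782]
 [323.77552864  56.06555829]
 [304.0504579   77.38105469]
 [343.4748387   77.36828167]]
0.7 [291.1, 53.1, 66.8, 135.4] [0.51794526 0.24474053 0.0225    ] [0.51824366 0.24518018 0.025     ]
(203, 165, 3)
```

View pics/c5.png

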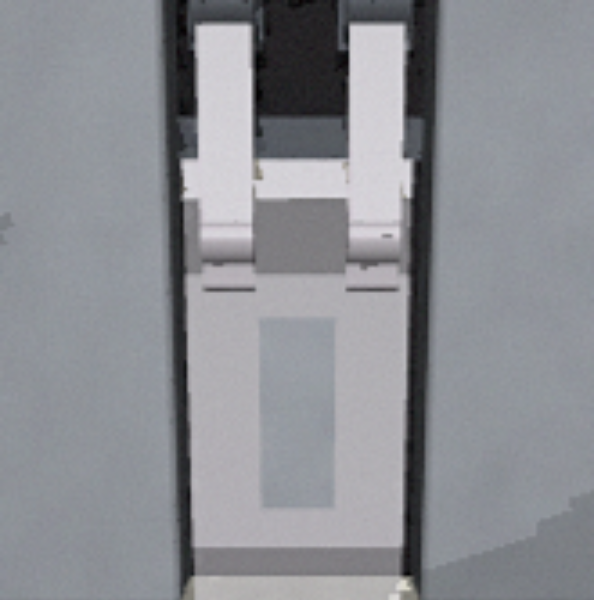

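The picture shows the chamber home: its front edge meets the grey stop strip (crop row ~158) and both clip tips lie in the groove (rows 225–270). Next is grasping the lid with the corrected tool length.

```bash
python3 - <<'E'
from h import *
off=.0514; y=PL[2]+np.pi/2
ctrl.move_l(np.array(ctrl.current_tool_pos())*[1,1,0]+[0,0,.085],feed=.25)
ctrl.move_pose([PL[0],PL[1],.085],[np.pi,0,y]); ctrl.command_gripper(.55,45)
im=optics.get_image("wrist"); cv2.imwrite("pics/lid6.png",im["pixels"])
# check handle by dark blob near the predicted place
q=proj(im,world(PL,HT)); g=np.array(im["pixels"]).max(2); c=q.mean(0); print("pred box",q.round(1).tolist(),ctrl.current_clock())
x0,y0=int(q[:,0].min())-12,int(q[:,1].min())-12; m=(g[y0:int(q[:,1].max())+12,x0:int(q[:,0].max())+12]<60).astype(np.uint8)
n,l,st,ce=cv2.connectedComponentsWithStats(m); i=1+st[1:,4].argmax(); print("blob",st[i,:4]+[x0,y0,0,0])
for r in optics.outline_of(im,"lid_handle")[:2]: print(r["p"],r["extent"])
E
```

```text
pred box [[332.4, 157.5], [311.1, 157.4], [312.1, 261.0], [331.4, 261.0]] 31.875
blob [312 155  21 106]
0.79 [0.1, 64.5, 144.1, 171.3]
0.69 [259.9, 118.7, 123.3, 150.8]
```

```bash
python3 - <<'E'
from h import *
off=.0514
ctrl.move_l([PL[0],PL[1],.032-off],feed=.12); ctrl.command_gripper(0.0,45)
print("gap mm",ctrl.current_finger_gap()*88,"grip",ctrl.current_grip_force(),ctrl.current_ft_force())
ctrl.move_l([PL[0],PL[1],.09],feed=.15); ctrl.wait(.1); f=ctrl.current_ft_force(); print("f",f,ctrl.current_wrist_torque(),ctrl.current_finger_gap()*88,ctrl.current_clock())
if f[2]>-1.5: raise SystemExit
p=np.array([.5848,.2230,-.3226]); s=world(p,[[-.005,0,0]])[0]; yaw=p[2]+np.pi/2
ctrl.move_pose([s[0],s[1],.09],[np.pi,0,yaw]); ctrl.move_l([s[0],s[1],.060],feed=.15)
ctrl.wait(.2); print(ctrl.current_tool_pos()-s,ctrl.current_orientation()[2]-yaw,ctrl.current_clock(),ctrl.current_ft_force())
im=optics.get_image("wrist"); cv2.imwrite("pics/pl7.png",im["pixels"])
E
```

```text
gap mm 12.70008143736301 grip 44.999865889549255 [-0.57470204  0.9048476   1.83222856]
f [-0.24678675 -0.50662909 -2.97699047] [ 0.00639292 -0.05634627 -0.01323778] 13.447083687341326 34.55
[ 9.55627900e-04 -6.53929869e-05  6.11477517e-02] -0.0002902001189375447 36.7833 [-0.37911072 -0.31460139 -2.63620978]
```

```bash
python3 - <<'E'
from h import *
p=np.array([.5848,.2230,-.3226]); s=world(p,[[-.005,0,0]])[0]; c,sn=np.cos(p[2]),np.sin(p[2])
f0=np.array(ctrl.current_ft_force()); z=.056
while z>.017:
    z-=.002; ctrl.move_l([s[0],s[1],z],feed=.05); f=np.array(ctrl.current_ft_force())-f0; t=np.array(ctrl.current_tool_pos())-s
    print(round(z*1e3),(t[2]*1e3).round(1),"stage f",np.round([c*f[0]+sn*f[1],-sn*f[0]+c*f[1],f[2]],1),"M",np.round(ctrl.current_wrist_torque(),2))
    if f[2]>10: break
print(ctrl.current_clock(),ctrl.current_finger_gap()*88)
E
```

```text
54 53.5 stage f [-0.6 -0.5  0.1] M [-0.06 -0.08 -0.01]
52 51.9 stage f [-0.  -0.2  1.2] M [-0.04 -0.02 -0.04]
50 49.8 stage f [-1.4 -0.5  0.4] M [-0.03  0.    0.04]
48 47.8 stage f [0.2 0.  0.7] M [-0.07 -0.07  0.05]
46 45.8 stage f [-1.  -0.7  0.6] M [-0.05 -0.06  0.06]
44 43.8 stage f [-0.8 -0.2  0.3] M [-0.07 -0.09  0.01]
42 41.8 stage f [-0.4  0.5  0.4] M [-0.07 -0.03  0.  ]
40 39.8 stage f [ 0.9 -0.5  0.8] M [-0.08 -0.07  0.03]
38 37.8 stage f [-1.1  0.1  1.3] M [-0.07 -0.01 -0.01]
36 35.8 stage f [ 0.9 -0.4  1. ] M [-0.06 -0.11 -0.01]
34 33.8 stage f [-0.9 -0.1  1.1] M [-0.08 -0.08  0.01]
32 31.8 stage f [ 0.4 -0.4  0.5] M [-0.06 -0.03  0.03]
30 29.8 stage f [-0.   0.4  0.2] M [-0.06 -0.09 -0.02]
28 27.8 stage f [-0.9 -0.2  0.3] M [ 0.01 -0.02 -0.  ]
26 25.8 stage f [-1.1 -0.1  0.3] M [ 0.   -0.05 -0.01]
24 23.8 stage f [-0.1  0.   0.8] M [-0.09 -0.03 -0.  ]
22 21.8 stage f [-0.9  0.2  0.4] M [-0.09 -0.08  0.01]
20 20.8 stage f [-2.2 -1.9  7.6] M [-0.06  0.33 -0.  ]
18 20.7 stage f [-8.4 -5.  22. ] M [-0.42  1.34 -0.02]
41.6 13.17305340210375
```

The lid meets the shoulders at TCP z = 20.7 mm, against 20.6 mm expected, so it is seated. I'll release it, retreat, and check numerically.

```bash
python3 - <<'E'
from h import *
p=np.array([.5848,.2230,-.3226]); s=world(p,[[-.005,0,0]])[0]
ctrl.move_l([s[0],s[1],.0202],feed=.05); ctrl.wait(.2); print(ctrl.current_ft_force())
ctrl.command_gripper(.6); ctrl.wait(.1); print(ctrl.current_ft_force(),ctrl.current_grip_force())
ctrl.move_l([s[0],s[1],.15],feed=.12); im=optics.get_image("wrist"); print(ctrl.current_clock())
lid=[s[0],s[1],p[2]]; H=HT+[0,0,.04]; q=proj(im,world(lid,H)); g=np.array(im["pixels"]).max(2)
x0,y0,x1,y1=int(q[:,0].min())-12,int(q[:,1].min())-12,int(q[:,0].max())+12,int(q[:,1].max())+12
n,l,st,ce=cv2.connectedComponentsWithStats((g[y0:y1,x0:x1]<60).astype(np.uint8)); i=1+st[1:,4].argmax()
print("pred",q.round(1).tolist(),"blob",st[i,:4]+[x0,y0,0,0])
for t in("chamber_centre","lid_handle"):
    for r in optics.outline_of(im,t)[:2]: print(t,r["p"],r["extent"])
print("plate pred",proj(im,world(lid,LC+[0,0,.04])).round(1).tolist(),"chamber rear pred",proj(im,world(p,[[-.07,.0175,.025],[-.07,-.0175,.025]])).round(1).tolist())
im=optics.get_image("top")
for t in("rack_centre","dropper_centre"):
    for r in optics.outline_of(im,t)[:1]: print(t,r["p"],r["extent"])
E
```

```text
[-1.28459574  0.23363171  5.42181073]
[ 0.53432749  0.39329377 -0.29619382] 0.0
44.1583
pred [[332.5, 150.5], [313.1, 150.5], [313.9, 246.2], [331.6, 246.2]] blob [315 149  19  97]
chamber_centre 0.91 [250.0, 158.4, 21.9, 40.0]
lid_handle 0.69 [265.7, 113.9, 113.8, 140.9]
lid_handle 0.29 [255.2, 104.3, 151.3, 148.1]
plate pred [[380.3, 115.8], [265.4, 115.8], [272.3, 253.9], [373.2, 254.0]] chamber rear pred [[249.3, 163.0], [251.8, 200.6]]
rack_centre 0.93 [213.6, 129.6, 67.4, 25.5]
dropper_centre 0.56 [252.4, 209.1, 13.0, 14.4]
```

The handle, plate and chamber rear edge are all within about 2 px of prediction, and the rack and dropper have not moved. Handing in.

```bash
python3 -c "
from bench import ctrl; print(ctrl.close_job())"
```

```text
the job is handed in; nothing more can be done
None
```

The chamber is home with both clips in its groove, the lid lies flat over the pins, the rack and dropper bottle have not moved, and the job was handed in at about 44 s; the reported TCP turned out to lie about 33 mm beyond the real fingertips, so the first push passed above the glass without touching it.

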